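# Fit the drum brush on the candle-finishing machine

## Task

Fit the drum brush onto the finishing machine: lift the canister that stands in front of it out of the rack and set it aside, take the brush from behind it, turn the brush until its splines mesh with the machine's spindle and push it fully home, pressing the collar right down. Then put the canister back upright where it stood, and leave everything else on the bench undisturbed.

Things in the scene. Friction and masses are not known exactly. Their poses are not given: they have to be found in the camera images.
- brush: Drum brush, upright, 102 mm tall, 0.3 to 0.55 kg, behind the canister in the rack: a drum of dark green bristles with wooden ends (diameter 76, lower 62 mm), and on it a hexagonal aluminium boss (50 mm across flats, from 62 to 102 mm up) to grip it by. Origin: centre of the underside, on the axis; z up. The boss's flats face 0, 60, 120.. degrees from its x axis.
- bore (a point): Centre of the boss's top face, axes as the brush's, 102 mm above its origin. The splined bore runs along z right through the brush: diameter 41, with six inward teeth, each 6.3 mm wide, reaching in to 13.5 mm from the axis, full height. The teeth sit behind the boss's flats; the six grooves point at the hexagon's corners (30, 90, 150.. degrees from x).
- nose (a point): Tip of the spindle, 54 mm above the seat. Below it, down to 40 mm above the seat, is a plain round nose of diameter 23 (pointed in its top 5 mm) that centres the bore before the keys are reached. If the brush is not in phase, its teeth rest on the keys' tops, 40 mm above the seat.
- canister: Upright round metal canister with a dark lid, diameter 60, 168 mm tall, 0.18 to 0.35 kg, in front (robot's side) of the brush in the same bay, about 10 mm from it. Origin: centre of its underside. To be moved aside (more than 80 mm) before the brush is fitted, and to end where it was at the start.
- rack: Fixed plywood rack, left or right of the machine, 200 (x) by 214 (y) mm, floor 10 mm, walls 10 mm thick and 95 high: side walls, a divider at y = 0, a back wall with inner face at x = +92; open to -x and above. Bays 92 mm wide at y = +51 (canister about x = -49, brush about x = +35) and y = -51 (felt drum, candles). Origin: centre of its underside.
- machine: Fixed grey finishing machine, housing 190 by 190 mm, top at z = 70 mm, with a vertical splined spindle at its centre and two upright aluminium guards, 110 mm long (along its x) and 4 mm thick, at its y = -68 and +68, up to z = 115 mm. Origin: centre of its underside.
- seat (a point): On the spindle's axis, 82 mm above the table: where the centre of the brush's underside lies when fully home. Turns with the spindle. Six square-topped keys, 5 mm wide, reach 19 mm from the axis (core diameter 24), from here to 40 mm up, and point to 0, 60, 120.. degrees from its x axis: the brush meshes turned 30 degrees (plus multiples of 60) from it, within about 5 degrees.
- spindle (a joint): Angle of the spindle in the machine (rad, counter-clockwise from above); it starts anywhere and is stiff (0.4 N m): it stays as it is when the brush is turned on the tops of its keys.
- collar (a joint): Dark round collar (diameter 62) at the spindle's foot, in m: 0 raised (its top 8 mm above the seat), 0.008 right down. It is stiff: the brush's weight alone does not press it down, a push of some 8 to 10 N does, and it stays where it is left.
- felt_drum: Bystander: grey felt drum, diameter 74, 70 mm tall, in the rack's other bay at the back. Origin: centre of underside.
- candles_bay: Bystander: stack of flat white candles, 75 by 70 by 33 mm, in the other bay in front. Origin: centre of underside.
- candles_mid: Bystander: stack of flat white candles, 120 (x) by 55 (y) by 33 mm, between machine and rack. Origin: centre of underside.
- oil_bottle: Bystander: amber bottle, diameter 60, 180 mm tall, at the back. Origin: centre of underside.
- jar: Bystander: glass jar, diameter 70, 90 mm tall, near the robot. Origin: centre of underside.
- bench_brush: Bystander: wooden hand brush with green bristles, 150 (x) by 50 by 44 mm, lying near the robot. Origin: centre of underside.
- scraper: Bystander: spatula-like scraper, about 180 mm long and under 35 mm high, lying flat near the robot along its x axis.

How it is judged:
On the way, in this order (a step that is already met when the one before it is completed fails the run):
1. the canister has been moved aside, more than 80 mm from its place (distance of canister from where it was at the start of the episode above 0.08 m), for 0.2 s.
2. the brush is meshed on the spindle and pushed fully home, collar down (z of brush in the frame of seat below 0.003 m and horizontal distance between brush and seat below 0.004 m and angle between brush's own z axis and vertical below 0.05 rad and value of joint collar above 0.006 m), for 0.2 s.
At the end, for the whole second after the job is handed in: The brush is on the spindle, upright, its underside within 3 mm of the seat in height and 4 mm sideways, the collar pressed down more than 6 of its 8 mm; the canister stands upright within 25 mm of where it started; both are released and at rest (all of step 2 and linear speed of each of brush, canister below 0.02 m/s and distance of canister from where it was at the start of the episode below 0.025 m and angle between canister's own z axis and vertical below 0.1 rad); the robot touches nothing.
It fails at once if the canister is tipped over (angle between canister's own z axis and vertical above 0.7 rad).
It fails at once if a bystander (felt drum, candles, bottle, jar, hand brush, scraper) is moved more than 30 mm (distance of any of felt_drum, candles_bay, candles_mid, oil_bottle, jar, bench_brush, scraper from where it was at the start of the episode above 0.03 m).
It also fails if it takes over 66 s, if anything falls off the work surface, if the arm or the gripper's body presses on something with over 40 N, if the wrist force passes 120 N, or if a joint passes its speed limit or range.

## Robot

A 6-joint arm with a two-finger parallel gripper is mounted at the origin on the work surface. World frame = base frame: x ahead of the robot, y to its left, z up, the work surface at z = 0. Lengths are in m, angles in rad, forces in N, time in s.
With the tool pointing down it reaches from about 0.15 to 0.775 m from the base axis. Payload 6.1 kg.
Tool frame: the origin (TCP) lies midway between the tips of the shut fingers; the grasp point (between the pads) lies 19 mm behind it; z points along the fingers, y is the line along which they close (so a half turn about z gives the same grasp; the last joint's range is limited). The gripper opens to 85 mm and grips with 20 to 120 N. Pads are 22 mm wide; open, the fingers measure 114 mm over their backs; the gripper's body (76 mm by 85 mm) begins 54 mm behind the grasp point. The pads swing forward as they close: fully open they stand 13 mm farther back than shut.
Start: joints at [-1.134, 0.126, -0.04, 1.405, 0, 1.571], TCP at [0.222, -0.476, 0.231] pointing down, gripper open.
Joint ranges: [-2.72, 2.72], [-0.95, 1.95], [-1.27, 1.35], [-1.78, 2.02], [-1.46, 1.47], [-3.14, 3.14]. Speed limits (rad/s): [2.39, 2.39, 3.01, 3.14, 3.14, 3.14].

## Interface

Orientations are given as a rotation vector (axis times angle).
In Python, from plant import telemetry, cams, order gives the robot as it stands.
- The arm moves only by the tool arm_command, never from a script. Its argument "targets" is one flat list of numbers, 5 for each row, row after row: the gripper's target within -1 to 1 (fully open at 1, half-way at 0, shut at -1), then the shift along the tool's x, y, z scaled (see below), then the turn about the tool's z scaled (see below). A call has 1 to 20 rows; each row shifts and turns the commanded pose from where the row before left it, along the tool's axes as they then stand; what a row does not reach is not made up. The controller multiplies each number of a shift by 600 mm and each number of a turn by 5 degrees. A row lasts 1/12 s, in which the tool goes at most 41.7 mm and 7.16 degrees, less where a joint would pass 70% of its speed; a pose out of reach is approached as far as the arm can. A call with a number of a shift or a turn outside -1 to 1 is refused whole. A call with a gripper value outside its range is refused whole. The fingers move at their own pace and stop on an object; the grip force is fixed at half the most. Time passes only in rows, so rows that do not move let the fingers close. It gives the time, the measured TCP pose, the force, the opening and the grip force at its end, in the units of the state.
- telemetry.get_obs(): the state, without advancing time (a new reading comes with each control period).
- cams.snapshot(name): name is "side" or "top" or "wrist"; returns the picture (400x640x3 uint8, red, green, blue); there is no depth.
- cams.camera_model(name): a dict with "fovy" (degrees; the focal length in pixels is half the picture's height over the tangent of half this angle, whatever the lens; pixels are square), "cx", "cy" (the principal point, pixels), "world_from_camera" (4x4, takes a point from camera to world coordinates); the wrist camera has in their place "hand_eye" (4x4, takes a point from camera to tool coordinates, whose origin is the TCP and whose axes are the flange's). Camera axes: x right, y up, looking along -z (the intrinsics and any distortion apply to the point x, -y, -z); pixel columns grow to the right and rows downward; lengths in m; the calibration is good to about 2 mm. A picture is of the moment at which its call begins: read the wrist's pose just before it. camera_model takes no time and is no camera call.
- order.finish_job(): hands the job in; it is judged then, once.
The state is a dict: "time_s": time; "joint_positions": joint angles; "joint_vel": joint speeds; "tau": joint torques, N m; "ee_pos": TCP position; "tcp_rot": TCP orientation; "contact_force": force on the tool from outside, world axes, zero at the start; "wrist_torque": the same for the moment, N m; "gripper_width": opening from 0.0 (shut) to 1.0 (fully open); "grip_force": force on a finger pad.
Only numpy, scipy, OpenCV 4.12 (cv2) and the standard library are available. Lean on these libraries where they do the work, as an engineer would, in place of code of your own. Each camera call takes 0.05 s, during which the arm holds its last target. There are 200 camera calls.

## Working session

There is one attempt and no reset: what is moved stays moved. The work goes in short steps, Python scripts to look and compute and a tool call to move; the robot and the scene stay as the last step left them, time stands still between calls to the robot, and variables do not carry over. Pictures are saved under pics/ and viewed, at most 10 in all, crops included, and the job is handed in when it is done.

Besides the shell and the picture viewer there is one more tool, called after ">>>" as name(argument=value, ...), one argument or row to a line, values as JSON. arm_command: Moves the arm, as the interface text tells. Shifts and turns lie within -1 to 1; 1 stands for 600 mm of shift or 5 degrees of turn. Its arguments: {"type":"object","properties":{"targets":{"type":"array"}},"required":["targets"]}

```bash
mkdir -p pics && ls
python3 - <<'E'
from plant import telemetry, cams
import cv2, numpy as np
print(telemetry.get_obs())
for n in("side","top","wrist"):
    m=cams.camera_model(n); print(n,m)
    im=cams.snapshot(n); cv2.imwrite(f"pics/{n}0.png",im[:,:,::-1])
E
```

```text
pics
{'time_s': 0.0, 'joint_positions': array([-1.13400798e+00,  1.26376693e-01, -4.06427229e-02,  1.40541473e+00,
        1.99338121e-06,  1.57079736e+00]), 'joint_vel': array([ 0.00186716, -0.00181708,  0.00060776,  0.00085557, -0.00072615,
       -0.00029926]), 'tau': array([ 9.03715900e-04, -4.35904205e+01,  3.52931428e+01,  1.69656059e-02,
        5.72171336e-05, -2.18946418e-06]), 'ee_pos': array([ 0.22191008, -0.47532025,  0.23051433]), 'tcp_rot': array([-3.06540819e+00, -6.80316325e-01,  5.54064584e-04]), 'contact_force': array([ 0.65534118,  0.1656118 , -0.8125292 ]), 'wrist_torque': array([-0.03945603,  0.00296262,  0.03531773]), 'grip_force': 0.0, 'gripper_width': 0.9999434492916786}
side {'fovy': 48.035863210960656, 'cx': 315.1029729084961, 'cy': 201.7604242663267, 'world_from_camera': array([[-0.89298015,  0.32067121, -0.31584239,  0.14428964],
       [-0.44996922, -0.65268182,  0.60953601,  0.77563857],
       [-0.01068394,  0.68642291,  0.72712409,  1.00579865],
       [ 0.        ,  0.        ,  0.        ,  1.        ]])}
top {'fovy': 50.06747775985933, 'cx': 311.831098329982, 'cy': 206.41265077409574, 'world_from_camera': array([[-0.00979156,  0.99877847, -0.04843243,  0.47512004],
       [-0.99993349, -0.01007504, -0.00561244, -0.02550251],
       [-0.00609355,  0.04837425,  0.99881069,  1.12526977],
       [ 0.        ,  0.        ,  0.        ,  1.        ]])}
wrist {'fovy': 62.700033091480535, 'cx': 321.04911578839574, 'cy': 200.6177748007842, 'hand_eye': array([[-8.54852942e-04,  9.52854103e-01,  3.03427630e-01,
         7.73562147e-02],
       [ 9.99999572e-01,  9.21872674e-04, -7.76382315e-05,
         4.14531370e-04],
       [-3.53699548e-04,  3.03427434e-01, -9.52854484e-01,
        -1.42632788e-01],
       [ 0.00000000e+00,  0.00000000e+00,  0.00000000e+00,
         1.00000000e+00]])}
```

View pics/top0.png

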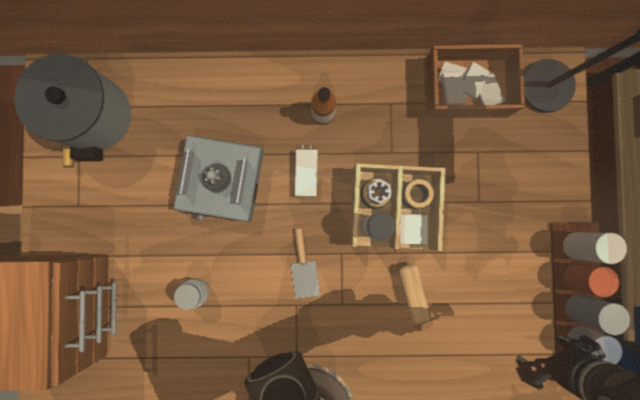

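View pics/side0.png

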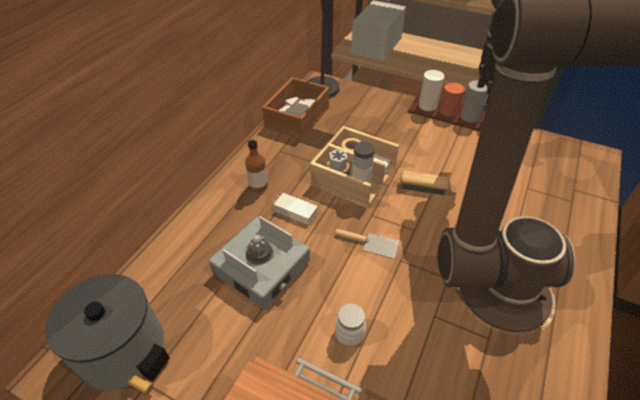

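The top view shows the canister lid at about (378,227), the brush boss at (378,192) and the spindle at (215,178). The side view shows the lid at about (363,150), the boss at (338,157) and the spindle at (258,243).

```bash
cat > h.py <<'E'
from plant import telemetry, cams, order
import cv2, numpy as np
from scipy.spatial.transform import Rotation as R
def cam(n,obs=None):
    m=cams.camera_model(n); f=200/np.tan(np.radians(m["fovy"])/2)
    if n=="wrist":
        T=np.eye(4);T[:3,:3]=R.from_rotvec(obs["tcp_rot"]).as_matrix();T[:3,3]=obs["ee_pos"];T=T@m["hand_eye"]
    else:T=m["world_from_camera"]
    return f,m["cx"],m["cy"],T
def ray(c,u,v):
    f,cx,cy,T=c;d=T[:3,:3]@np.array([(u-cx)/f,-(v-cy)/f,-1]);return T[:3,3],d
def at(c,u,v,z):
    o,d=ray(c,u,v);return o+d*(z-o[2])/d[2]
def tri(*obs):
    A=np.zeros((3,3));b=np.zeros(3)
    for c,u,v in obs:
        o,d=ray(c,u,v);d=d/np.linalg.norm(d);P=np.eye(3)-np.outer(d,d);A+=P;b+=P@o
    p=np.linalg.solve(A,b)
    return p,[np.linalg.norm(np.cross(p-ray(c,u,v)[0],ray(c,u,v)[1]/np.linalg.norm(ray(c,u,v)[1]))) for c,u,v in obs]
def proj(c,p):
    f,cx,cy,T=c;q=np.linalg.inv(T)@np.append(p,1);return cx-f*q[0]/q[2],cy+f*q[1]/q[2]
def tiles(name,L,s=(400,300)):
    # L: (img BGR,x0,y0,w) crops -> 2 columns, with tick labels
    out=[]
    for im,x0,y0,w in L:
        h=w*s[1]//s[0];k=s[0]/w
        t=cv2.resize(im[y0:y0+h,x0:x0+w],s,interpolation=cv2.INTER_CUBIC)
        for i in range(0,w,10):cv2.line(t,(int(i*k),0),(int(i*k),4),(0,0,255),1);cv2.putText(t,str(x0+i),(int(i*k),14),0,.3,(0,255,255),1)
        for i in range(0,h,10):cv2.line(t,(0,int(i*k)),(4,int(i*k)),(0,0,255),1);cv2.putText(t,str(y0+i),(5,int(i*k)+4),0,.3,(0,255,255),1)
        out.append(t)
    cv2.imwrite(name,np.vstack([np.hstack(out[i:i+2]) for i in range(0,len(out),2)]))
E
python3 - <<'E'
from h import *
t=cv2.imread("pics/top0.png");s=cv2.imread("pics/side0.png")
tiles("pics/c1.png",[(t,340,160,120),(t,160,130,120),(s,300,120,120),(s,200,205,120)])
E
```

```text
(no output)
```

View pics/c1.png

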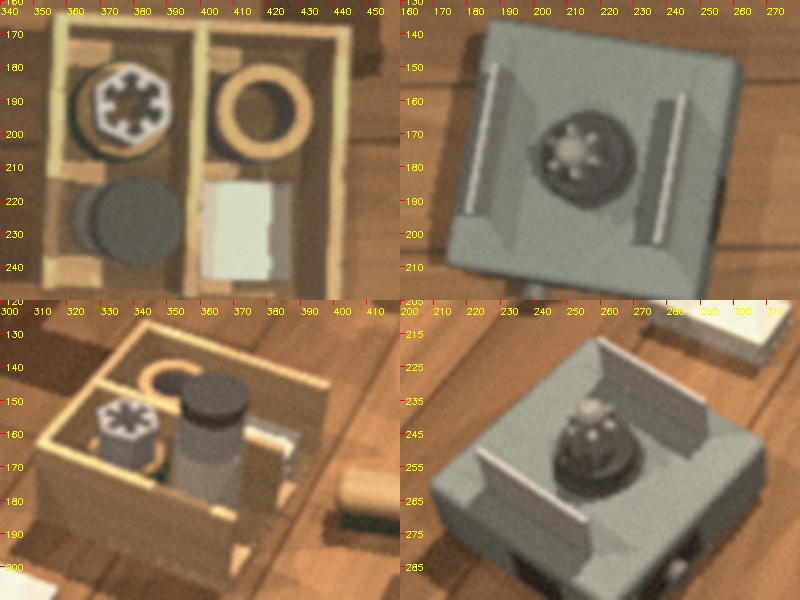

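The crop gives these readings:

| Item | Top view | Side view |
|---|---|---|
| Boss | (379.6,191.2) | (338.4,155.4) |
| Lid | (382,226.6) | (364.2,146.4) |
| Nose | (211.6,175) | (257,237.4) |

The boss corners point up and down in the top image, so its flats face left and right.

Run:
```python
from h import *
np.set_printoptions(precision=4,suppress=True)
T=cam("top");S=cam("side")
for n,a,b in[("boss",(379.6,191.2),(338.4,155.4)),("lid",(382,226.6),(364.2,146.4)),("nose",(211.6,175),(257,237.4))]:
    print(n,*tri((T,*a),(S,*b)))
for p,z in[((188.5,149.5),.115),((181,194),.115),((245.2,158.5),.115),((236.8,202.9),.115),((400.9,170.5),.095),((397.6,248.5),.095),((359.5,169),.095),((443.5,169.5),.095)]:print(p,at(T,*p,z))
c=[at(T,340+x*.3,160+y*.3,.112)[:2] for x,y in[(130,62),(168,82),(170,125),(133,146),(95,125),(95,84)]]
c=np.array(c);m=c.mean(0);print(m,np.degrees(np.arctan2(*(c-m).T[::-1]))%60,np.linalg.norm(c-m,axis=1))
```

```text
boss [ 0.5586 -0.1817  0.1078] [np.float64(0.0005591132546184606), np.float64(0.0005591132546185712)]
lid [ 0.4752 -0.1744  0.1788] [np.float64(0.0003012191099052637), np.float64(0.00030121910990528396)]
nose [0.5999 0.2142 0.129 ] [np.float64(0.0005657568949040111), np.float64(0.0005657568949043706)]
(188.5, 149.5) [0.6628 0.2725 0.115 ]
(181, 194) [0.5567 0.2899 0.115 ]
(245.2, 158.5) [0.6397 0.1374 0.115 ]
(236.8, 202.9) [0.5342 0.1576 0.115 ]
(400.9, 170.5) [ 0.6097 -0.2357  0.095 ]
(397.6, 248.5) [ 0.4221 -0.2241  0.095 ]
(359.5, 169) [ 0.6145 -0.1358  0.095 ]
(443.5, 169.5) [ 0.6111 -0.3385  0.095 ]
[ 0.5588 -0.1807] [ 1.4873  0.6711  0.3683  0.5913 59.131   0.7554] [0.03   0.0302 0.0309 0.0299 0.0302 0.0297]
```

>>> arm_command(
  targets=[1,0.0571,-0.0227,-0.0045,0,1,0.0571,-0.0227,-0.0045,0,1,0.0571,-0.0227,-0.0045,0,1,0.0571,-0.0227,-0.0045,0,1,0.0571,-0.0227,-0.0045,0,1,0.0571,-0.0227,-0.0045,0,1,0.0571,-0.0227,-0.0045,0,1,0.0571,-0.0227,-0.0045,0,1,0.0571,-0.0227,-0.0045,0,1,0.0571,-0.0227,-0.0045,0,1,0.0571,-0.0227,-0.0045,0,1,0,0,0,0,1,0,0,0,0],
)

```text
time_s: 1.23
ee_pos: [0.5012, -0.179, 0.2604]
tcp_rot: [-3.065, -0.686, 0.001]
contact_force: [0.0, -0.6, -0.5]
gripper_width: 1.0
grip_force: 0.0
```

```bash
cat >> h.py <<'E'
np.set_printoptions(precision=4,suppress=True)
def go(p):
    o=telemetry.get_obs();M=R.from_rotvec(o["tcp_rot"]).as_matrix()
    d=M.T@(np.array(p)-o["ee_pos"]);n=np.linalg.norm(d)/.0417
    print("t%.2f"%o["time_s"],"pos",o["ee_pos"],"yaw %.2f"%np.degrees(np.arctan2(M[1,0],M[0,0])),"tilt",M[:2,2],"w %.3f"%o["gripper_width"],"F",o["contact_force"],"| delta units",d/.6,"rows %.1f"%n)
def wr(name):
    o=telemetry.get_obs();im=cams.snapshot("wrist")[:,:,::-1].copy();cv2.imwrite(name,im);np.save(name+".npy",np.r_[o["ee_pos"],o["tcp_rot"]]);return im
def wcam(name):
    a=np.load(name+".npy");return cam("wrist",dict(ee_pos=a[:3],tcp_rot=a[3:]))
E
python3 - <<'E'
from h import *
wr("pics/w1.png");go([.475,-.1745,.135])
print(telemetry.get_obs()["joint_positions"])
E
```

```text
t1.28 pos [ 0.5003 -0.1799  0.2605] yaw 25.13 tilt [-0.0012  0.0001] w 1.000 F [-0.2454  0.5884 -0.5068] | delta units [-0.0342 -0.026   0.2092] rows 3.1
[-0.345   0.142   0.0428  1.4728 -0.0003  2.358 ]
```

View pics/w1.png

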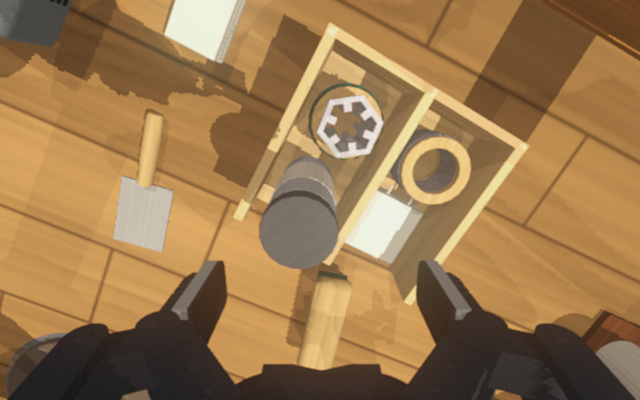

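The lid is centred at about (300,231) and the boss top at (347,126). I'll check both against the calibration.

Run:
```python
from h import *
w=wcam("pics/w1.png");T=cam("top")
print("lid",at(w,300,231,.178),tri((w,300,231),(T,382,226.6)),"boss",at(w,347,126,.112),tri((w,347,126),(T,379.6,191.2)))
for u,v in[(331,31),(433,96),(523,148),(240,214),(335,258)]:print(at(w,u,v,.095))
c=np.array([at(w,u,v,.112)[:2] for u,v in[(336,97),(372,99),(382,126),(358,157),(324,154),(312,128)]]);m=c.mean(0);print(m,np.degrees(np.arctan2(*(c-m).T[::-1]))%60,np.linalg.norm(c-m,axis=1))
```

```text
lid [ 0.4784 -0.1728  0.178 ] (array([ 0.475 , -0.1748,  0.1701]), [np.float64(0.0010455015665192895), np.float64(0.001045501566519372)]) boss [ 0.5584 -0.1773  0.112 ] (array([ 0.5584, -0.1776,  0.123 ]), [np.float64(0.0015849891937136894), np.float64(0.0015849891937137716)])
[ 0.6222 -0.1317  0.095 ]
[ 0.6139 -0.2369  0.095 ]
[ 0.6098 -0.3373  0.095 ]
[ 0.4353 -0.1209  0.095 ]
[ 0.4318 -0.2281  0.095 ]
[ 0.5575 -0.178 ] [47.079  44.2279 57.3466 46.7435 44.3469 56.2514] [0.0271 0.0311 0.0302 0.0279 0.0307 0.0306]
```

>>> arm_command(
  targets=[1,-0.0163,-0.013,0,0,1,-0.0162,-0.013,0,0,1,0,0,0.052,0,1,0,0,0.052,0,1,0,0,0.052,0,1,0,0,0.053,0,1,0,0,0,0,-1,0,0,0,0,-1,0,0,0,0,-1,0,0,0,0,-1,0,0,0,0,-1,0,0,0,0,-1,0,0,0,0],
)

```text
time_s: 2.37
ee_pos: [0.4772, -0.1751, 0.1381]
tcp_rot: [3.065, 0.68, 0.005]
contact_force: [-0.8, 0.2, 7.0]
gripper_width: 0.689
grip_force: 65.4
```

>>> arm_command(
  targets=[-1,0,0,-0.03,0,-1,0,0,-0.04,0,-1,0,0,-0.03,0,-1,-0.02,-0.016,0,0,-1,-0.04,-0.031,0,0,-1,-0.046,-0.035,0,0,-1,-0.046,-0.035,0,0,-1,-0.04,-0.031,0,0,-1,-0.02,-0.016,0,0,-1,0,0,0.03,0,-1,0,0,0.04,0,-1,0,0,0.03,0,-1,0,0,0.01,0,-1,0,0,0,0],
)

```text
time_s: 3.53
ee_pos: [0.3186, -0.1391, 0.1295]
tcp_rot: [-3.066, -0.681, 0.001]
contact_force: [0.6, 0.5, -1.5]
gripper_width: 0.69
grip_force: 65.9
```

>>> arm_command(
  targets=[-1,0,0,0.0025,0,1,0,0,0,0,1,0,0,0,0,1,0,0,0,0,1,0,0,0,0,1,0,0,-0.03,0,1,0,0,-0.06,0,1,0,0,-0.06,0,1,0,0,-0.06,0,1,0,0,-0.02,0],
)

```text
time_s: 4.37
ee_pos: [0.3203, -0.1399, 0.2711]
tcp_rot: [3.063, 0.68, 0.008]
contact_force: [0.5, 0.9, -0.3]
gripper_width: 1.001
grip_force: 0.0
```

>>> arm_command(
  targets=[1,0.0561,-0.0278,0.004,0,1,0.0561,-0.0278,0.004,0,1,0.0561,-0.0278,0.004,0,1,0.0561,-0.0278,0.004,0,1,0.0561,-0.0278,0.004,0,1,0.0561,-0.0278,0.004,0,1,0.0561,-0.0278,0.004,0,1,0.0561,-0.0278,0.004,0,1,0.0561,-0.0278,0.004,0,1,0.0561,-0.0278,0.004,0,1,0.0561,-0.0278,0.004,0,1,0.0561,-0.0278,0.004,0,1,0,0,0,0,1,0,0,0,0],
)

```text
time_s: 5.53
ee_pos: [0.6009, 0.2144, 0.2352]
tcp_rot: [3.066, 0.684, -0.005]
contact_force: [-0.3, 0.5, 0.2]
gripper_width: 0.999
grip_force: 0.0
```

Run:
```python
from h import *
im=wr("pics/w2.png");go([.5584,-.1793,.24])
t=cams.snapshot("top")[:,:,::-1].copy();cv2.imwrite("pics/top1.png",t)
cv2.imwrite("pics/c2.png",np.vstack([cv2.resize(im,(600,375)),cv2.resize(t[200:340,240:620],(600,221))]))
tiles("pics/c2.png",[(im,200,80,240),(t,300,220,120)],(400,400))
```

```text
t5.58 pos [0.6004 0.2133 0.2363] yaw 25.08 tilt [-0.0017 -0.0009] w 0.998 F [-1.1135 -0.1364  0.3061] | delta units [-0.3407  0.563  -0.0054] rows 9.5
```

View pics/c2.png

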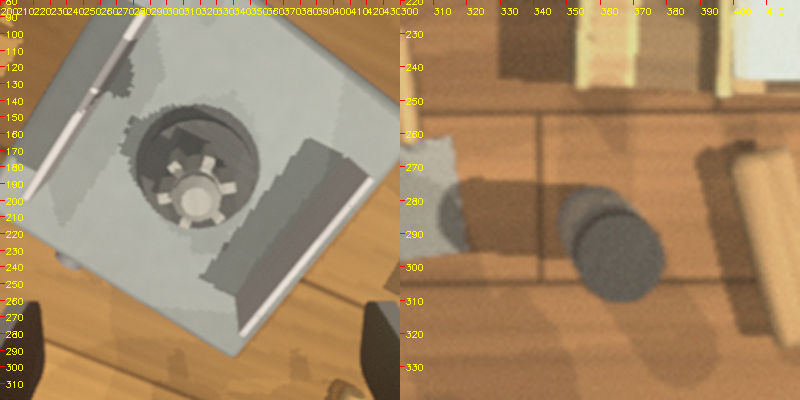

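The canister stands upright at its aside spot. The spindle keys show around wrist pixel (320,197), so I'll enlarge them.

Run:
```python
from h import *
tiles("pics/c3.png",[(cv2.imread("pics/w2.png"),280,160,80),(cv2.imread("pics/w1.png"),305,85,80)],(400,400))
```

```text
(no output)
```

View pics/c3.png

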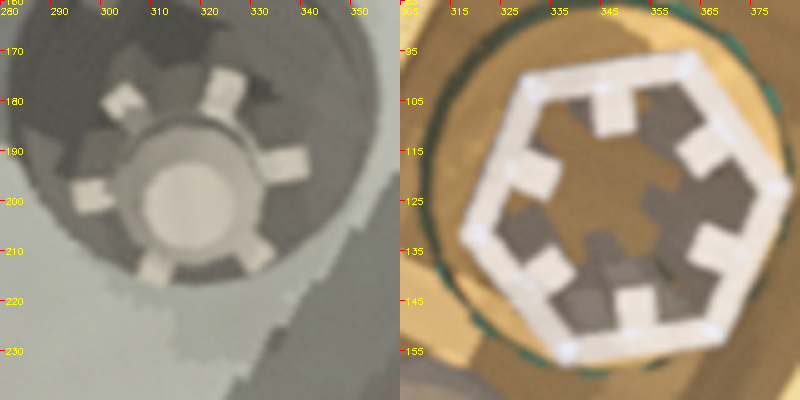

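Run:
```python
from h import *
def fit(c,P,z,ph):
    q=np.array([at(c,u,v,z)[:2] for u,v in P]);m=q.mean(0)
    a=np.degrees(np.arctan2(*(q-m).T[::-1]));r=(a-a[0]+30)%60-30
    print(m,"ang mod60",(a[0]+r.mean())%60,r,np.linalg.norm(q-m,axis=1))
fit(wcam("pics/w2.png"),[(302.8,178),(325.6,174.2),(341.6,192.6),(332.2,213),(310.6,216.4),(294.8,199.6)],.122,0)
fit(wcam("pics/w1.png"),[(330,100),(363.4,95.4),(383,122.4),(369.4,153.4),(338.6,157.6),(317.6,132.4)],.112,0)
print(at(wcam("pics/w2.png"),318,199.5,.136))
```

```text
[0.5997 0.2161] ang mod60 4.641027863626462 [ 0.      2.2844 -0.6506 -0.4529  2.0714  0.6353] [0.0192 0.0191 0.0194 0.0189 0.0189 0.0192]
[ 0.5586 -0.1804] ang mod60 3.7667513334416256 [ 0.      0.5749  0.416  -0.3336  1.6351  0.4624] [0.0289 0.0284 0.0284 0.0287 0.0282 0.0288]
[0.601  0.2166 0.136 ]
```

>>> arm_command(
  targets=[1,-0.0341,0.0565,0,0,1,-0.0341,0.0565,0,0,1,-0.0341,0.0565,0,0,1,-0.0341,0.0565,0,0,1,-0.0341,0.0565,0,0,1,-0.0341,0.0565,0,0,1,-0.0341,0.0565,0,0,1,-0.0341,0.0565,0,0,1,-0.0341,0.0565,0,0,1,-0.0341,0.0565,0,0,1,0,0,0,-0.967,1,0,0,0,-0.967,1,0,0,0,-0.967,1,0,0,0,-0.967,1,0,0,0,-0.967,1,0,0,0,-0.967,1,0,0,0,-0.967,1,0,0,0,-0.967,1,0,0,0,0,1,0,0,0,0],
)

```text
time_s: 7.3
ee_pos: [0.5574, -0.1813, 0.2385]
tcp_rot: [2.67, 1.652, 0.002]
contact_force: [0.3, -0.9, -0.6]
gripper_width: 1.003
grip_force: 0.0
```

Run:
```python
from h import *
im=wr("pics/w3.png");go([.5586,-.1804,.092])
tiles("pics/c4.png",[(im,220,80,200),(im,280,140,80)],(400,400))
```

```text
t7.35 pos [ 0.5576 -0.1812  0.2383] yaw 63.52 tilt [ 0.0013 -0.0005] w 1.000 F [-0.3627 -0.3887 -0.5958] | delta units [0.002  0.0006 0.2438] rows 3.5
```

View pics/c4.png

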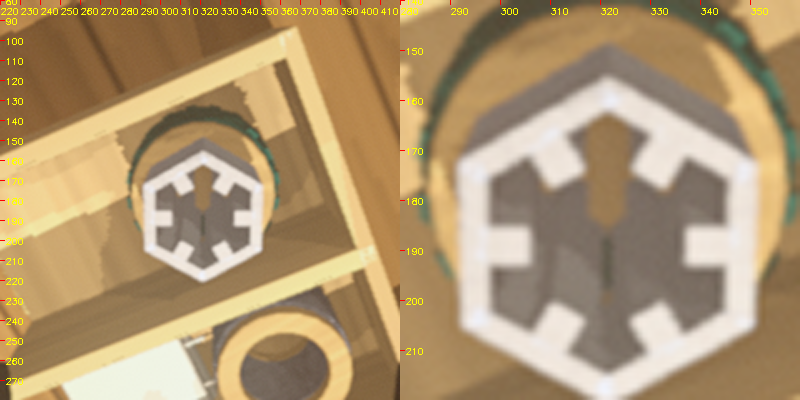

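The boss hexagon is centred at about (321.2,187.6) with its flats vertical in the image, so the grip is aligned and the fingers clear the walls.

Run:
```python
from h import *
p=at(wcam("pics/w3.png"),321.2,187.6,.112);print(p);go([p[0],p[1],.080])
```

```text
[ 0.5591 -0.1788  0.112 ]
t7.35 pos [ 0.5576 -0.1812  0.2383] yaw 63.52 tilt [ 0.0013 -0.0005] w 1.000 F [-0.3627 -0.3887 -0.5958] | delta units [0.0047 0.0002 0.2638] rows 3.8
```

>>> arm_command(
  targets=[0.53,0.004,0,0,0,0.53,0,0,0,0,0.53,0,0,0.05,0,0.53,0,0,0.06,0,0.53,0,0,0.06,0,0.53,0,0,0.05,0,0.53,0,0,0.03,0,0.53,0,0,0.012,0,0.53,0,0,0,0],
)

```text
time_s: 8.1
ee_pos: [0.5582, -0.1781, 0.0782]
tcp_rot: [-2.666, -1.656, 0.004]
contact_force: [-0.1, -0.2, -0.1]
gripper_width: 0.764
grip_force: 0.0
```

>>> arm_command(
  targets=[-1,0,0,0,0,-1,0,0,0,0,-1,0,0,0,0,-1,0,0,0,0,-1,0,0,0,0],
)

```text
time_s: 8.52
ee_pos: [0.5603, -0.1788, 0.0816]
tcp_rot: [2.667, 1.657, 0.003]
contact_force: [-0.9, -0.2, 5.1]
gripper_width: 0.574
grip_force: 63.4
```

>>> arm_command(
  targets=[-1,0,0,-0.02,0,-1,0,0,-0.04,0,-1,0,0,-0.06,0,-1,0,0,-0.06,0,-1,0,0,-0.06,0,-1,0,0,-0.045,0,-1,0,0,0,0,-1,0,0,0,0],
)

```text
time_s: 9.18
ee_pos: [0.5602, -0.1789, 0.2526]
tcp_rot: [2.666, 1.656, 0.003]
contact_force: [1.0, -0.2, -4.1]
gripper_width: 0.573
grip_force: 63.9
```

Run:
```python
from h import *
go([.5995,.2155,.25])
```

```text
t9.18 pos [ 0.5602 -0.1789  0.2526] yaw 63.70 tilt [ 0.0032 -0.0011] w 0.573 F [ 1.0345 -0.1641 -4.0581] | delta units [ 0.6183 -0.2326  0.0038] rows 9.5
```

>>> arm_command(
  targets=[-1,0.03,-0.0113,0,0,-1,0.05,-0.0188,0,0,-1,0.06,-0.0226,0,0,-1,0.06,-0.0226,0,0,-1,0.06,-0.0226,0,0,-1,0.06,-0.0226,0,0,-1,0.06,-0.0226,0,0,-1,0.06,-0.0226,0,0,-1,0.06,-0.0226,0,0,-1,0.06,-0.0226,0,-0.09,-1,0.038,-0.0143,0,-0.1,-1,0.02,-0.0075,0,0,-1,0,0,0,0,-1,0,0,0,0],
)

```text
time_s: 10.35
ee_pos: [0.5975, 0.2157, 0.249]
tcp_rot: [-2.654, -1.681, 0.006]
contact_force: [0.7, -1.2, -3.4]
gripper_width: 0.576
grip_force: 63.6
```

Run:
```python
from h import *
go([.5995,.2155,.22])
im=wr("pics/w4.png");T=cams.snapshot("top")[:,:,::-1].copy();S=cams.snapshot("side")[:,:,::-1].copy()
cv2.imwrite("pics/t4.png",T);cv2.imwrite("pics/s4.png",S)
tiles("pics/c5.png",[(im,240,120,160),(T,150,120,120),(S,195,180,120),(S,225,200,60)])
```

```text
t10.35 pos [0.5975 0.2157 0.249 ] yaw 64.71 tilt [-0.003  -0.0018] w 0.576 F [ 0.6668 -1.1999 -3.3572] | delta units [0.0012 0.0032 0.0483] rows 0.7
```

View pics/c5.png

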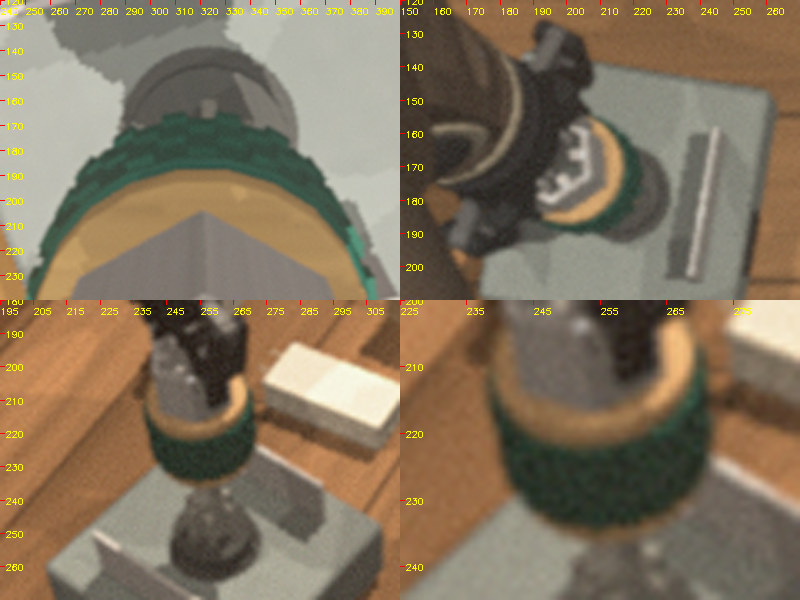

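The brush is upright above the spindle, and its front corner (≈321.6 px) lines up with the visible key (≈323 px). Next is a lowering in short steps while watching the force.

>>> arm_command(
  targets=[-1,0,0.001,0.03,0,-1,0,0,0.025,0,-1,0,0,0,0],
)

```text
time_s: 10.75
ee_pos: [0.5976, 0.2135, 0.2151]
tcp_rot: [-2.656, -1.677, 0.007]
contact_force: [-0.3, -0.2, -4.5]
gripper_width: 0.577
grip_force: 63.7
```

>>> arm_command(
  targets=[-1,0,0,0,0],
)

```text
time_s: 10.83
ee_pos: [0.5982, 0.214, 0.2176]
tcp_rot: [-2.656, -1.678, 0.003]
contact_force: [-1.3, 0.5, -3.0]
gripper_width: 0.576
grip_force: 63.7
```

>>> arm_command(
  targets=[-1,0,0,0,0],
)

```text
time_s: 10.92
ee_pos: [0.5989, 0.2147, 0.2191]
tcp_rot: [2.655, 1.678, 0.001]
contact_force: [0.5, -0.1, -2.7]
gripper_width: 0.573
grip_force: 63.7
```

>>> arm_command(
  targets=[-1,0,0,0,0],
)

```text
time_s: 11.0
ee_pos: [0.5991, 0.2151, 0.2195]
tcp_rot: [2.655, 1.679, 0.003]
contact_force: [0.2, -0.2, -2.8]
gripper_width: 0.576
grip_force: 63.7
```

>>> arm_command(
  targets=[-1,0.001,0,0.013,0,-1,0,0,0.013,0,-1,0,0,0.013,0,-1,0,0,0,0],
)

```text
time_s: 11.33
ee_pos: [0.5992, 0.2163, 0.1927]
tcp_rot: [-2.654, -1.68, 0.001]
contact_force: [4.6, 1.1, -6.1]
gripper_width: 0.576
grip_force: 63.6
```

>>> arm_command(
  targets=[-1,0.0007,0.0015,0,0,-1,0,0,0.005,0,-1,0,0,0.005,0,-1,0,0,0,0],
)

```text
time_s: 11.67
ee_pos: [0.6, 0.2161, 0.1883]
tcp_rot: [2.655, 1.68, 0.0]
contact_force: [2.6, 1.3, -5.2]
gripper_width: 0.575
grip_force: 64.0
```

>>> arm_command(
  targets=[-1,0,0,0.006,0,-1,0,0,0,0],
)

```text
time_s: 11.83
ee_pos: [0.6, 0.2161, 0.1847]
tcp_rot: [-2.655, -1.68, -0.0]
contact_force: [2.8, 1.8, -4.4]
gripper_width: 0.577
grip_force: 64.0
```

>>> arm_command(
  targets=[-1,0.0003,0.0005,0.01,0,-1,0,0,0.01,0,-1,0,0,0.01,0,-1,0,0,0,0],
)

```text
time_s: 12.17
ee_pos: [0.6001, 0.2161, 0.1653]
tcp_rot: [-2.654, -1.68, 0.002]
contact_force: [3.2, 1.9, -5.3]
gripper_width: 0.576
grip_force: 63.7
```

>>> arm_command(
  targets=[-1,0,0,0.008,0,-1,0,0,0.006,0,-1,0,0,0,0],
)

```text
time_s: 12.42
ee_pos: [0.6002, 0.216, 0.1586]
tcp_rot: [2.654, 1.68, 0.0]
contact_force: [1.4, 1.4, -3.4]
gripper_width: 0.576
grip_force: 63.9
```

>>> arm_command(
  targets=[-1,0,0,0.004,0,-1,0,0,0.004,0,-1,0,0,0,0],
)

```text
time_s: 12.67
ee_pos: [0.6003, 0.2161, 0.1542]
tcp_rot: [2.654, 1.68, 0.001]
contact_force: [-0.1, 1.7, 1.9]
gripper_width: 0.578
grip_force: 64.8
```

>>> arm_command(
  targets=[-1,0,0,0.003,0,-1,0,0,0,0],
)

```text
time_s: 12.83
ee_pos: [0.6003, 0.2162, 0.1535]
tcp_rot: [2.654, 1.68, 0.002]
contact_force: [-2.1, 0.4, 8.7]
gripper_width: 0.578
grip_force: 65.3
```

>>> arm_command(
  targets=[-1,0,0,0.003,0,-1,0,0,0,0],
)

```text
time_s: 13.0
ee_pos: [0.6004, 0.2163, 0.1533]
tcp_rot: [2.654, 1.68, 0.005]
contact_force: [-6.4, 0.7, 16.1]
gripper_width: 0.579
grip_force: 66.5
```

>>> arm_command(
  targets=[-1,-0.0003,-0.001,0.004,0,-1,0,0,0,0],
)

```text
time_s: 13.17
ee_pos: [0.6002, 0.2164, 0.1531]
tcp_rot: [2.653, 1.68, 0.009]
contact_force: [-7.4, -0.9, 25.8]
gripper_width: 0.578
grip_force: 67.7
```

>>> arm_command(
  targets=[-1,0,0,0.004,0,-1,0,0,0,0],
)

```text
time_s: 13.33
ee_pos: [0.6003, 0.2165, 0.1531]
tcp_rot: [2.653, 1.679, 0.013]
contact_force: [-10.8, -2.5, 36.5]
gripper_width: 0.576
grip_force: 69.1
```

Run:
```python
from h import *
go([.5995,.2155,.152])
S=cams.snapshot("side")[:,:,::-1].copy();T=cams.snapshot("top")[:,:,::-1].copy();im=wr("pics/w5.png")
tiles("pics/c6.png",[(S,215,190,80),(cv2.imread("pics/s4.png"),195,180,120),(T,150,120,120),(im,200,60,240)])
```

```text
t13.33 pos [0.6003 0.2165 0.1531] yaw 64.67 tilt [0.0076 0.0031] w 0.576 F [-10.7656  -2.5002  36.5068] | delta units [-0.0021 -0.0005  0.0018] rows 0.0
```

View pics/c6.png

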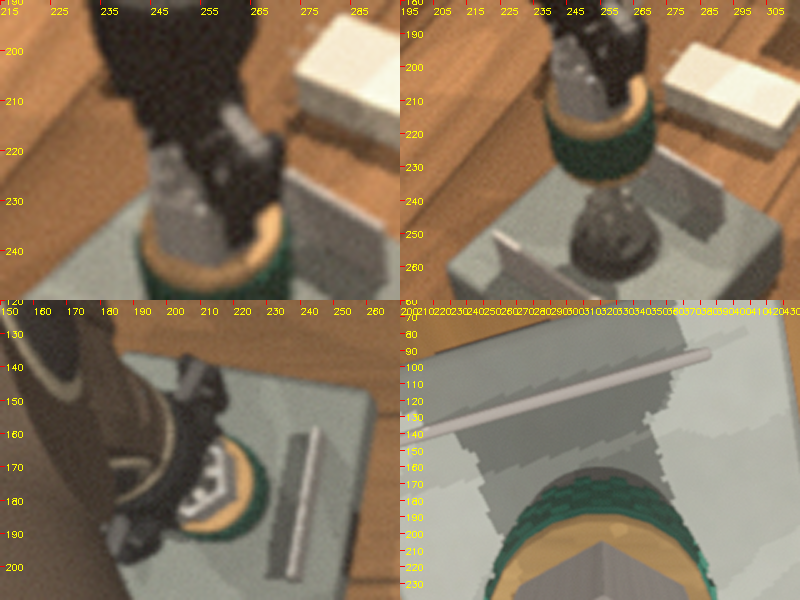

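>>> arm_command(
  targets=[-1,0.0003,0.001,-0.006,0,-1,0,0,-0.005,0,1,0,0,0,0,1,0,0,0,0,1,0,0,0,0,1,0,0,0,0,1,0,0,-0.03,0,1,0,0,-0.05,0,1,0,0,-0.05,0,1,0,0,-0.04,0,1,0,0,0,0,1,0,0,0,0],
)

```text
time_s: 14.48
ee_pos: [0.6011, 0.2162, 0.2552]
tcp_rot: [2.654, 1.68, 0.004]
contact_force: [0.4, -0.2, -0.7]
gripper_width: 0.996
grip_force: 0.0
```

Run:
```python
from h import *
go([.5995,.2155,.3])
S=cams.snapshot("side")[:,:,::-1].copy();T=cams.snapshot("top")[:,:,::-1].copy();im=wr("pics/w6.png")
cv2.imwrite("pics/s6.png",S)
tiles("pics/c7.png",[(S,220,190,80),(im,260,130,120)])
```

```text
t14.48 pos [0.6011 0.2162 0.2552] yaw 64.65 tilt [0.0024 0.0008] w 0.996 F [ 0.4046 -0.173  -0.7062] | delta units [-0.0021 -0.0017 -0.0747] rows 1.1
```

View pics/c7.png

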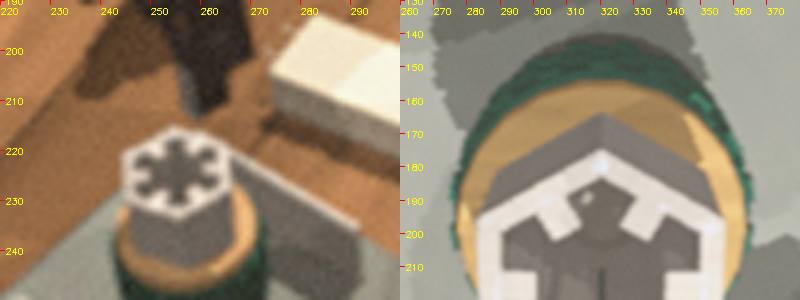

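Run:
```python
from h import *
from scipy.optimize import least_squares
w=wcam("pics/w6.png");S=cam("side")
yaw=np.radians(64.65)
def hx(p,k): a=yaw+np.radians(60*k);return p+.025/np.cos(np.pi/6)*np.array([np.cos(a),np.sin(a),0])
# wrist image up = tool x (yaw 64.65), image right = tool y (yaw-90)
W={0:(320.3,175),-1:(357.2,195.4),1:(283.1,195.4)}
def rw(p):return np.concatenate([np.subtract(proj(w,hx(p,k)),q) for k,q in W.items()])
def rs(p):return np.subtract(proj(S,p),(255.4,224.4))
p0=np.array([.6,.2155,.184])
for nm,f in[("wrist",rw),("both",lambda p:np.r_[rw(p),rs(p)])]:
    r=least_squares(f,p0);print(nm,r.x,r.fun)
for z in(.176,.184,.192):print(z,at(S,255.4,224.4,z),rs(np.array([.5997,.2158,z])))
```

```text
wrist [0.5989 0.2148 0.1827] [-0.1248 -0.2913 -0.0202  0.1318  0.1475  0.1653]
both [0.5988 0.2145 0.1814] [-0.1478 -0.222  -0.2675  0.0733  0.3491  0.1066 -0.0754 -0.3446]
0.176 [0.601  0.2117 0.176 ] [-0.4587  1.3429]
0.184 [0.5966 0.2171 0.184 ] [-0.8174 -0.8048]
0.192 [0.5922 0.2225 0.192 ] [-1.1799 -2.9758]
```

The boss top comes out at z ≈ 0.182. That matches fully home (0.184) and not the raised collar (0.192). Next is putting the canister back.

>>> arm_command(
  targets=[1,-0.0613,-0.01425,-0.002,0,1,-0.0613,-0.01425,-0.002,0,1,-0.0613,-0.01425,0,0,1,-0.0613,-0.01425,0,0,1,-0.0613,-0.01425,0,0,1,-0.0613,-0.01425,0,0,1,-0.0613,-0.01425,0,0,1,-0.0613,-0.01425,0,0,1,-0.0613,-0.01425,0,0,1,-0.0613,-0.01425,0,0,1,-0.0613,-0.01425,0,0,1,-0.0613,-0.01425,0,0,1,0,0,0,0,1,0,0,0,0],
)

```text
time_s: 15.8
ee_pos: [0.317, -0.1402, 0.2555]
tcp_rot: [-2.658, -1.672, 0.001]
contact_force: [0.6, 0.7, 0.2]
gripper_width: 1.0
grip_force: 0.0
```

Run:
```python
from h import *
go([.319,-.139,.129])
im=wr("pics/w7.png");w=wcam("pics/w7.png")
print("expect lid at",proj(w,np.array([.319,-.139,.168])))
u,v=map(int,proj(w,np.array([.319,-.139,.168])))
g=cv2.medianBlur(cv2.cvtColor(im,cv2.COLOR_BGR2GRAY),5)
c=cv2.HoughCircles(g,cv2.HOUGH_GRADIENT,1.5,60,param1=80,param2=30,minRadius=38,maxRadius=75)
for q in c[0][:4]:print(q,at(w,q[0],q[1],.168))
```

```text
t15.80 pos [ 0.317  -0.1402  0.2555] yaw 64.34 tilt [-0.0012  0.0006] w 1.000 F [0.5581 0.6585 0.2262] | delta units [0.0032 0.0024 0.2109] rows 3.0
expect lid at (np.float64(322.803756006001), np.float64(203.0760584749271))
[ 60.75 182.25  74.15] [ 0.155  -0.0425  0.168 ]
[341.25 180.75  65.9 ] [ 0.3383 -0.1295  0.168 ]
[326.25 104.25  69.2 ] [ 0.3513 -0.0769  0.168 ]
[468.75 131.25  72.5 ] [ 0.4321 -0.1356  0.168 ]
```

Run:
```python
from h import *
print(at(cam("top"),366,296.5,.168))
```

```text
[ 0.3207 -0.1381  0.168 ]
```

Consistent with the release point. Descend and grip.

>>> arm_command(
  targets=[1,0.003,0.003,0.03,0,1,0,0,0.06,0,1,0,0,0.06,0,1,0,0,0.045,0,1,0,0,0.015,0,1,0,0,0,0,-1,0,0,0,0,-1,0,0,0,0,-1,0,0,0,0,-1,0,0,0,0,-1,0,0,0,0,-1,0,0,0,0],
)

```text
time_s: 16.85
ee_pos: [0.3219, -0.1383, 0.1326]
tcp_rot: [2.653, 1.679, 0.003]
contact_force: [-2.3, 1.6, 6.2]
gripper_width: 0.685
grip_force: 63.7
```

>>> arm_command(
  targets=[-1,0,0,-0.03,0,-1,0,0,-0.04,0,-1,0,0,-0.04,0,-1,0,0,0,0],
)

```text
time_s: 17.18
ee_pos: [0.3233, -0.1391, 0.2016]
tcp_rot: [2.649, 1.677, 0.007]
contact_force: [0.7, -0.5, -2.7]
gripper_width: 0.684
grip_force: 66.5
```

Run:
```python
from h import *
go([.4765,-.1745,.14])
```

```text
t17.18 pos [ 0.3233 -0.1391  0.2016] yaw 64.66 tilt [ 0.0072 -0.0031] w 0.684 F [ 0.7404 -0.4862 -2.7012] | delta units [0.0559 0.2552 0.1047] rows 4.0
```

>>> arm_command(
  targets=[-1,0.005,0.0225,0,0,-1,0.009,0.0405,0,0,-1,0.014,0.065,0,0,-1,0.014,0.065,0,0,-1,0.009,0.0405,0,0,-1,0.005,0.0225,0,0,-1,0,0,0,0,-1,0,0,0.03,0,-1,0,0,0.035,0,-1,0,0,0.02,0,-1,0,0,0.01,0,-1,0,0,0,0,-1,0,0,0,0],
)

```text
time_s: 18.27
ee_pos: [0.4729, -0.173, 0.1416]
tcp_rot: [2.655, 1.68, 0.001]
contact_force: [-5.6, 2.4, 10.4]
gripper_width: 0.687
grip_force: 70.5
```

>>> arm_command(
  targets=[-1,0,0,-0.002,0,-1,0,0,0,0,1,0,0,0,0,1,0,0,0,0,1,0,0,0,0,1,0,0,0,0,1,0,0,-0.03,0,1,0,0,-0.06,0,1,0,0,-0.06,0,1,0,0,-0.06,0,1,-0.06,0,0,0,1,-0.06,0,0,0,1,-0.06,0,0,0,1,-0.06,0,0,0,1,-0.06,0,0,0,1,0,0,0,0,1,0,0,0,0],
)

```text
time_s: 19.68
ee_pos: [0.3963, -0.3377, 0.2663]
tcp_rot: [-2.657, -1.675, 0.0]
contact_force: [0.8, 1.2, 0.1]
gripper_width: 0.998
grip_force: 0.0
```

Run:
```python
from h import *
go([.5995,.2155,.3])
S=cams.snapshot("side")[:,:,::-1].copy();T=cams.snapshot("top")[:,:,::-1].copy()
T0=cv2.imread("pics/top0.png");S0=cv2.imread("pics/side0.png");S6=cv2.imread("pics/s6.png")
def match(A,B,x,y,w,h,n):
    r=cv2.matchTemplate(B[y-20:y+h+20,x-20:x+w+20],A[y:y+h,x:x+w],cv2.TM_CCOEFF_NORMED);_,s,_,l=cv2.minMaxLoc(r);print(n,"shift",l[0]-20,l[1]-20,"score %.2f"%s)
match(T0,T,362,212,36,30,"canister top");match(S0,S,350,138,28,40,"canister side")
match(S6,S,240,212,34,40,"brush side")
for n,b in dict(bottle=(310,88,28,36),candm=(293,147,26,52),jar=(172,276,38,36),brush=(398,262,36,62),scraper=(288,226,34,76),felt=(404,178,32,32),candb=(400,214,28,30)).items():match(T0,T,*b,n)
```

```text
t19.68 pos [ 0.3963 -0.3377  0.2663] yaw 64.45 tilt [-0.0004  0.0005] w 0.998 F [0.7927 1.2338 0.0612] | delta units [ 0.9779 -0.0922 -0.0559] rows 14.2
canister top shift 0 3 score 0.79
canister side shift 1 0 score 0.93
brush side shift 0 0 score 0.99
bottle shift 0 0 score 0.99
candm shift 0 0 score 1.00
jar shift 0 0 score 0.95
brush shift 0 0 score 0.79
scraper shift -1 1 score 0.73
felt shift 0 0 score 0.99
candb shift 0 0 score 0.99
```

```bash
python3 -c "
from plant import order
print(order.finish_job())"
```

```text
the job is handed in; nothing more can be done
None
```

The job is handed in at about 20 s, with no verdict returned: the brush measures fully home on the spindle, the canister is back upright within about 7 mm of its start, and no bystander shows movement beyond about 1 pixel in the images.

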